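Press the large sprocket home on the gearbox's splined shaft and hold it for the clip

ROBOT

A 6-joint arm with a two-finger parallel gripper is mounted at the origin on a cart in front of the work surface, level with it; the furniture and walls round the work are solid. World frame = base frame: x ahead of the robot, y to its left, z up, the work surface at z = 0. Lengths are in m, angles in rad, forces in N, time in s.
With the tool pointing down it reaches from about 0.35 to 0.975 m from the base axis. Payload 4.9 kg.
Tool frame: the origin (TCP) lies midway between the tips of the shut fingers; the grasp point (between the pads) lies 19 mm behind it; z points along the fingers, y is the line along which they close (so a half turn about z gives the same grasp; the last joint's range is limited). The gripper opens to 85 mm and grips with 20 to 120 N. Pads are 22 mm wide; open, the fingers measure 114 mm over their backs; the gripper's body (76 mm by 85 mm) begins 54 mm behind the grasp point. The pads swing forward as they close: fully open they stand 13 mm farther back than shut.
Start: joints at [-1.452, 0.053, 1.613, -0, 1.476, -0.119], TCP at [0.147, -0.607, 0.231] pointing down, gripper open.
Joint ranges: [-3.01, 3.01], [-1.01, 2.22], [0.06, 2.58], [-1.02, 4.17], [0.09, 2.62], [-3.14, 3.14]. Speed limits (rad/s): [2.57, 2.57, 3.14, 3.14, 3.14, 3.14].

INTERFACE

Orientations are given as a unit quaternion [w, x, y, z].
In Python, from plant import state, grab_frame, job_done, cut_out, place_of gives the robot as it stands.
- The arm moves only by the tool jog_arm, never from a script. Its argument "motion" is text: rows parted by semicolons, each of 7 numbers parted by spaces: the opening in per cent of the stroke, from 0 (shut) to 100 (fully open), then the shift along the tool's x, y, z as a fraction of full scale, then the turn, a rotation vector about the tool's x, y, z as a fraction of full scale. A call has exactly 5 rows; each row is the pose to reach, as a shift and turn from the pose commanded when the call began, along the tool's axes at that moment; what a row does not reach only later rows make up. Full scale, the value 1, is 50 cm for a shift and 1.5 rad for a turn. A row lasts 1/8 s, in which the tool goes at most 62.5 mm and 10.7 degrees, less where a joint would pass 70% of its speed; a pose out of reach is approached as far as the arm can. A call with a number of a shift or a turn outside -1 to 1 is refused whole. A call with a gripper value outside its range is refused whole. The fingers move at their own pace and stop on an object; the grip force is fixed at half the most. Time passes only in rows, so rows that repeat a pose let the fingers close, or fill a call up. It gives the time, the measured TCP pose, the force, the opening and the grip force at its end, in the units of the state.
- state(): the state, without advancing time (a new reading comes with each control period).
- grab_frame(name): name is "scene" or "top"; returns a dict with "color" (384x512x3 uint8, red, green, blue), "range_z" (384x512 float32, m along the optical axis (not along the pixel's ray), 0 where there is no reading), "intrinsics" (3x3 intrinsics, pixels), "world_from_camera" (4x4, takes a point from camera to world coordinates). Camera axes: x right, y up, looking along -z (the intrinsics and any distortion apply to the point x, -y, -z); pixel columns grow to the right and rows downward; lengths in m; the calibration is good to about 2 mm. A picture is of the moment at which its call begins.
- job_done(): hands the job in; it is judged then, once.
Trained networks look in the newest picture that a camera, given by its name, has taken for a name from the list of things; names that differ only in an ending like _2 or _b are one class to them, and where a whole thing is asked for, a point or a joint stands for the part that bears it (a point fixed in the world has none). Each returns a list of dicts, best first, with "p" (0 to 1); they miss things now and then, are a little off and sometimes report something else, mostly with a low value. They report only what shows in the picture. A call takes as long as a camera call. They do not tell look-alikes from the thing itself.
- cut_out(camera, thing): "pixels" (384x512 bool, what is visible of it).
- place_of(camera, thing): "at" ([x, y, z] in m, in world coordinates, good to about 4 mm: a listed point, or the origin of a listed thing).
The state is a dict: "time": time; "joint_pos": joint angles; "joint_vel": joint speeds; "joint_efforts": joint torques, N m; "tool_pos": TCP position; "tool_rot": TCP orientation; "contact_force": force on the tool from outside, world axes, zero at the start; "ft_torque": the same for the moment, N m; "gripper_width": opening from 0.0 (shut) to 1.0 (fully open); "grasp_force": force on a finger pad.
Only numpy, scipy, OpenCV 4.12 (cv2) and the standard library are available. Lean on these libraries where they do the work, as an engineer would, in place of code of your own. Each camera call takes 0.05 s, during which the arm holds its last target. There are 200 camera calls.

TASK

Lift the larger of the two chain sprockets up off its storage post and fit it, hub upwards, on the upright splined shaft of the gearbox: turn it until the splines mesh and slide it fully home. A spring-loaded ring under it pushes it back up, so press it down against the shaft's shoulder and finish while still pressing it there, so that a mate can slip the retaining clip into the groove; do not let go, and leave everything else where it is.

Things in the scene. Friction and masses are not known exactly. Their poses are not given: they have to be found in the camera images.
- large_sprocket: the larger chain sprocket, plain steel, hub up on one of the three posts (which one varies): 19 teeth, 82 mm across; toothed plate 7.2 mm thick at the bottom, then a round hub; 28 mm high in all; about 0.45 kg. Origin: centre of its underside; z up along the bore; a slot of the bore lies along +x and every 60 degrees from there. Its turn on the post is arbitrary
- sprocket_hub (a point): centre of the large sprocket's hub top, 28 mm above its underside. The hub, to be gripped, is 50 mm in diameter, 20.8 mm high above the plate. The bore goes right through: 30 mm across the lands, 36 mm across its six straight slots, which are 9.2 mm wide
- shaft: the gearbox's upright splined output shaft, steel; the worm locks it, so it neither turns nor moves. Origin: on its axis at the shoulder, 82 mm above the bench: the flat top of a 44 mm collar that the sprocket's underside meets when home; z up; a spline lies along +x and every 60 degrees from there. Its turn is arbitrary. Core 28 mm in diameter
- spline_tops (a point): on the shaft's axis, 26 mm above the shoulder, where the six straight splines end (7 mm wide, 34 mm across). An unmeshed sprocket rests on them here. Above is a smooth round nose, 26 mm in diameter, with the clip's groove 29 to 32 mm above the shoulder
- shaft_end (a point): top centre of the shaft's nose, 40 mm above the shoulder
- thrust_ring (a joint): how far (m) the spring-loaded ring round the shaft's collar is pressed down: dark steel, 60 mm outside, 46 mm inside diameter, 5 mm above the shoulder at 0, level with it at 0.005. Its spring pushes up with about 8 N at 0 and 14 N at 0.005, more than the sprocket's weight, so an unpressed sprocket comes up again; the shoulder stops the sprocket
- gearbox: worm gearbox, bare aluminium, 104 x 104 mm with a 150 x 118 mm steel foot plate, top cover 77 mm above the bench, fixed to the bench; input flange and stub to its own -y, 115 mm from the axis. Origin: on the bench below the shaft's axis; z up
- post_board: wooden storage board 110 x 316 x 18 mm, fixed on the bench, with three upright steel posts of 17 mm diameter in a row along its y axis at y = -100, 0 and +100 mm; the post tops are 68 mm above the bench. Origin: centre of its underside
- small_sprocket: the smaller chain sprocket, on another post: 13 teeth, 58 mm across the teeth, hub 39 mm in diameter, 28 mm high, plain round bore; not wanted. Origin: centre of its underside
- ball_bearing: steel ball bearing, 52 mm outside diameter, 15 mm high, on the remaining post; leave alone. Origin: centre of its underside
- combination_pliers: combination pliers 73 x 173 x 21 mm lying beside the gearbox; leave alone
- hex_key: L-shaped hex key 33 x 98 x 7 mm lying beside the gearbox; leave alone
- retaining_clip: open retaining ring for the shaft, 26 mm across, 2.6 mm thick, lying flat in front of the gearbox; leave alone
- sanding_block: cork sanding block 60 x 114 x 31 mm, at the front right; leave alone
Not all that is in view belongs to the job. Leave any red look-alike of the large_sprocket alone.

How it is judged:
On the way, in this order (a step that is already met when the one before it is completed fails the run):
1. the large sprocket has been lifted clear of its post by the gripper (z of large_sprocket in the frame of post_board above 0.07 m and contact force between the fingers and large_sprocket above 1 N), for 0.1 s.
2. its splines have meshed: the sprocket is on the shaft, below the tops of the splines (z of large_sprocket in the frame of shaft below 0.02 m and horizontal distance between large_sprocket and shaft below 0.004 m and angle between large_sprocket's own z axis and vertical below 0.15 rad), for 0.1 s.
At the end, for the whole second after the job is handed in: The large sprocket sits on the splined shaft, hub up (tilt under 0.06 rad) and centred within 3.5 mm, its underside within 1.5 mm of the shoulder, the thrust ring pressed down more than 3.5 mm, at rest, and the fingers are still pressing on it (more than 3 N) through the last second (z of large_sprocket in the frame of shaft between -0.003 and 0.0015 m and horizontal distance between large_sprocket and shaft below 0.0035 m and angle between large_sprocket's own z axis and vertical below 0.06 rad and value of joint thrust_ring above 0.0035 m and contact force between the fingers and large_sprocket above 3 N and linear speed of large_sprocket below 0.02 m/s); the arm keeps its last pose, push and grip.
It fails at once if the small sprocket or the ball bearing is moved more than 20 mm (distance of any of small_sprocket, ball_bearing from where it was at the start of the episode above 0.02 m).
It fails at once if something lying on the bench is pushed more than 20 mm (distance of any of combination_pliers, hex_key, retaining_clip, sanding_block from where it was at the start of the episode above 0.02 m).
It also fails if it takes over 56 s, if anything falls off the work surface, if the arm or the gripper's body presses on something with over 40 N, if the wrist force passes 120 N, or if a joint passes its speed limit or range.

## Working session

There is one attempt and no reset: what is moved stays moved. The work goes in short steps, Python scripts to look and compute and a tool call to move; the robot and the scene stay as the last step left them, time stands still between calls to the robot, and variables do not carry over. Pictures are saved under pics/ and viewed, at most 10 in all, crops included, and the job is handed in when it is done.

Besides the shell and the picture viewer there is one more tool, called after "Emit:" as a command line: name --argument value ..., lists and objects as JSON in quotes. jog_arm: Moves the arm, as the interface text tells. Shift numbers are shares of 50 cm and turn numbers shares of 1.5 rad, none past 1 either way. Its arguments: {"type":"object","properties":{"motion":{"type":"string"}},"required":["motion"]}

```bash
mkdir -p pics; cat > h.py <<'E'
import numpy as np, cv2
from plant import *
def cloud(f):
    K=np.array(f["intrinsics"]);T=np.array(f["world_from_camera"]);z=f["range_z"]
    v,u=np.mgrid[0:z.shape[0],0:z.shape[1]]
    P=np.stack([(u-K[0,2])/K[0,0]*z,-(v-K[1,2])/K[1,1]*z,-z],-1)
    W=P@T[:3,:3].T+T[:3,3]; W[z==0]=np.nan
    return W
E
python3 - <<'E'
from h import *
fs=[grab_frame(c) for c in("scene","top")]
cv2.imwrite("pics/s.png",fs[0]["color"][...,::-1]);cv2.imwrite("pics/t.png",fs[1]["color"][...,::-1])
for c in("scene","top"):
  for n in("large_sprocket","sprocket_hub","shaft","spline_tops","shaft_end","small_sprocket","ball_bearing","gearbox","post_board"):
    print(c,n,[(np.round(d["at"],4).tolist(),round(d["p"],2)) for d in place_of(c,n)[:3]])
s=state();print({k:np.round(v,4).tolist() for k,v in s.items()})
for f in fs: print(np.round(f["intrinsics"],1).tolist(),np.round(f["world_from_camera"],3).tolist())
E
```

```text
scene large_sprocket [([0.5151, 0.1335, 0.0195], 0.92), ([0.5771, -0.0076, 0.0024], 0.56), ([0.6434, 0.1187, 0.0031], 0.56)]
scene sprocket_hub [([0.5101, 0.1285, 0.0482], 0.81), ([0.5801, -0.0041, 0.0232], 0.75), ([0.6444, 0.1237, 0.0305], 0.66)]
scene shaft [([0.5101, -0.2236, 0.0852], 0.58)]
scene spline_tops [([0.5115, -0.2186, 0.109], 0.48)]
scene shaft_end [([0.5102, -0.2189, 0.1265], 0.73)]
scene small_sprocket [([0.5035, 0.2312, 0.0184], 0.56)]
scene ball_bearing [([0.4917, 0.3288, 0.0185], 0.63)]
scene gearbox []
scene post_board [([0.5014, 0.2261, 0.0009], 0.88)]
top large_sprocket [([0.5855, -0.0145, 0.0009], 0.66), ([0.5141, 0.1292, 0.0193], 0.59), ([0.6472, 0.1205, 0.0041], 0.56)]
top sprocket_hub [([0.515, 0.1278, 0.0444], 0.72), ([0.5794, -0.0074, 0.0314], 0.61), ([0.6461, 0.1256, 0.0243], 0.58)]
top shaft [([0.5083, -0.2176, 0.0834], 0.43)]
top spline_tops [([0.5105, -0.2213, 0.1067], 0.57)]
top shaft_end []
top small_sprocket [([0.5012, 0.2327, 0.017], 0.49), ([0.512, -0.2135, 0.124], 0.31)]
top ball_bearing [([0.5138, -0.215, 0.1205], 0.69), ([0.4927, 0.3318, 0.0157
[... 162 characters left out ...]
.0, 1.476, -0.119], 'joint_vel': [0.0003, 0.0002, -0.0009, -0.0004, -0.0, 0.0013], 'joint_efforts': [-0.0004, -39.3697, -37.047, -0.0002, 0.0005, 0.0], 'tool_pos': [0.1472, -0.6074, 0.2313], 'tool_rot': [0.0, 0.9929, 0.1186, 0.0], 'contact_force': [-0.05, 0.5905, 0.4079], 'ft_torque': [-0.0433, 0.0358, 0.024], 'grasp_force': 0.0, 'gripper_width': 0.9976}
[[350.9, 0.0, 254.7], [0.0, 350.9, 196.6], [0.0, 0.0, 1.0]] [[-0.895, 0.354, -0.27, 0.22], [-0.445, -0.689, 0.572, 0.525], [0.016, 0.632, 0.774, 0.927], [0.0, 0.0, 0.0, 1.0]]
[[374.4, 0.0, 251.0], [0.0, 374.4, 188.2], [0.0, 0.0, 1.0]] [[0.02, 0.99, -0.141, 0.329], [-1.0, 0.021, 0.0, -0.098], [0.003, 0.141, 0.99, 1.306], [0.0, 0.0, 0.0, 1.0]]
```

View pics/s.png

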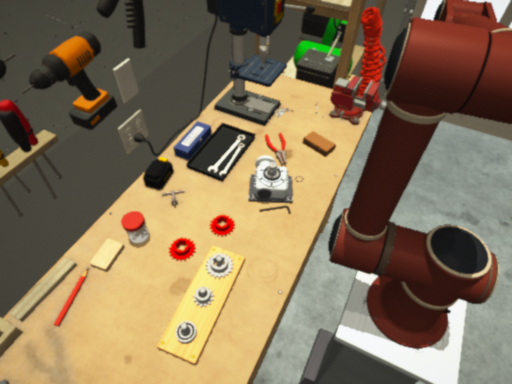

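View pics/t.png

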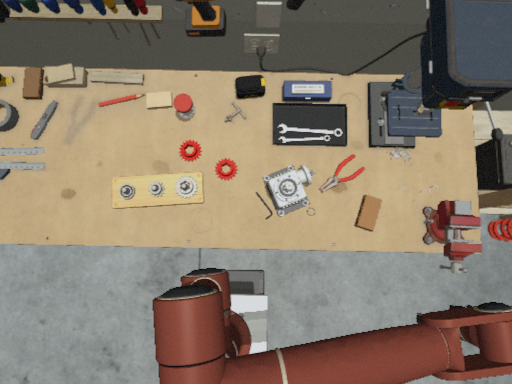

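The top view shows the large sprocket at px (186,187) on the board's right post, and the two others further left. The red look-alikes are at (190,150) and (227,169), and the gearbox shaft is at (288,187). Next I refine the positions using depth.

```bash
cat > m.py <<'E'
from h import *
from scipy.optimize import least_squares
for c in("top","scene"):
    Ws=[];
    for _ in range(3):
        f=grab_frame(c);Ws.append(cloud(f))
    W=np.nanmedian(Ws,0)
    for name,ctr,zlo,zhi,r in(("hubtop",(.514,.13),.040,.052,.032),("post",(.514,.13),.060,.075,.02),("plate+hub",(.514,.13),.021,.055,.05),("nose",(.511,-.218),.117,.127,.025),("splines",(.511,-.218),.1,.1125,.025),("ring",(.511,-.218),.08,.094,.036),):
        m=(np.hypot(W[...,0]-ctr[0],W[...,1]-ctr[1])<r)&(W[...,2]>zlo)&(W[...,2]<zhi)
        p=W[m]
        if len(p)<3: print(c,name,len(p));continue
        print(c,name,len(p),"mean",np.round(p.mean(0),4),"bbox mid",np.round((p.min(0)+p.max(0))/2,4),"ext",np.round(np.ptp(p,axis=0),4))
    K=f["intrinsics"];
    for nm,ctr in(("sp",(.514,.13,.046)),("sh",(.511,-.218,.11))):
        T=np.array(f["world_from_camera"]);q=T[:3,:3].T@(np.array(ctr)-T[:3,3]);u=K[0][0]*q[0]/-q[2]+K[0][2];v=-K[1][1]*q[1]/-q[2]+K[1][2]
        u,v=int(u),int(v);im=f["color"][v-22:v+22,u-22:u+22,::-1];cv2.imwrite(f"pics/{c}_{nm}.png",cv2.resize(im,None,fx=8,fy=8,interpolation=cv2.INTER_CUBIC));print(c,nm,u,v)
E
python3 m.py; python3 -c "
import cv2,numpy as np
r=lambda n:cv2.imread('pics/'+n+'.png')
cv2.imwrite('pics/mos.png',np.vstack([np.hstack([r('top_sp'),r('top_sh')]),np.hstack([r('scene_sp'),r('scene_sh')])])[:, :][::1][:704])
m=cv2.imread('pics/mos.png');cv2.imwrite('pics/mos.png',cv2.resize(m,(600,600)))"
```

```text
top hubtop 99 mean [0.5109 0.1281 0.0461] bbox mid [0.5111 0.1293 0.0465] ext [0.0485 0.0479 0.011 ]
top post 20 mean [0.5084 0.1295 0.0658] bbox mid [0.5082 0.1293 0.0658] ext [0.0139 0.0138 0.0052]
top plate+hub 338 mean [0.5099 0.1258 0.032 ] bbox mid [0.5114 0.129  0.0376] ext [0.091  0.0869 0.0332]
top nose 51 mean [ 0.5085 -0.2178  0.1219] bbox mid [ 0.5087 -0.2181  0.1219] ext [0.0232 0.0228 0.0068]
top splines 25 mean [ 0.5029 -0.2139  0.1074] bbox mid [ 0.5056 -0.218   0.107 ] ext [0.0263 0.0325 0.0105]
top ring 170 mean [ 0.5069 -0.2175  0.0853] bbox mid [ 0.5076 -0.2203  0.0854] ext [0.0574 0.0603 0.0108]
top sp 183 185
top sh 288 185
scene hubtop 157 mean [0.5133 0.1319 0.0446] bbox mid [0.5145 0.1301 0.0456] ext [0.0495 0.0499 0.011 ]
scene post 30 mean [0.5114 0.1313 0.0648] bbox mid [0.512  0.1304 0.0649] ext [0.0169 0.0153 0.0057]
scene plate+hub 449 mean [0.5102 0.1359 0.0328] bbox mid [0.5142 0.1306 0.0379] ext [0.0813 0.0775 0.0336]
scene nose 37 mean [ 0.5106 -0.2156  0.121 ] bbox mid [ 0.5104 -0.2164  0.1207] ext [0.0238 0.0226 0.0057]
scene splines 36 mean [ 0.5082 -0.2086  0.1062] bbox mid [ 0.5113 -0.214   0.1064] ext [0.0327 0.0264 0.0122]
scene ring 135 mean [ 0.5078 -0.2079  0.085 ] bbox mid [ 0.5114 -0.2164  0.087 ] ext [0.0592 0.0592 0.0133]
scene sp 218 260
scene sh 272 166m.py:7: RuntimeWarning: All-NaN slice encountered
  W=np.nanmedian(Ws,0)
```

View pics/mos.png

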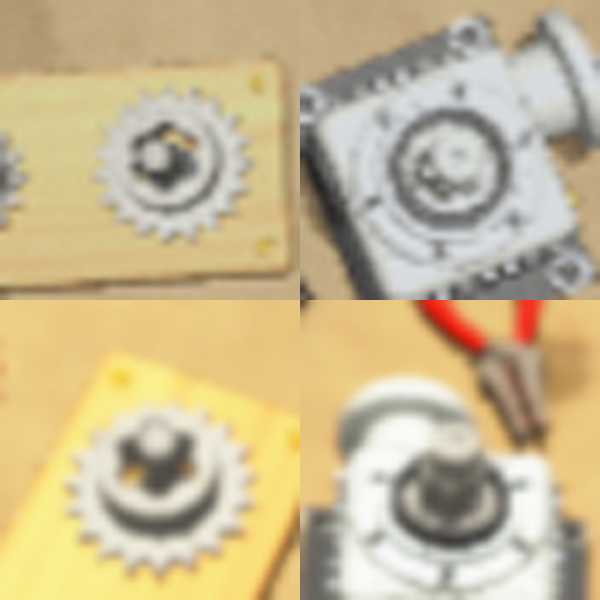

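Measured centres agree between the cameras to about 3 mm: sprocket about (0.5125, 0.130), hub top 0.046; shaft about (0.5095, -0.217), nose top 0.122. I'll grip along world y.

```bash
cat > go.py <<'E'
import sys;from h import *
from scipy.spatial.transform import Rotation as R
def go(x,y,z,yaw_deg=0):
    s=state();q=s["tool_rot"];C=R.from_quat([q[1],q[2],q[3],q[0]])
    G=R.from_euler('z',yaw_deg,degrees=True)*R.from_euler('x',180,degrees=True)
    sh=C.inv().apply(np.array([x,y,z])-s["tool_pos"])/.5
    print("t",s["time"],"pos",np.round(s["tool_pos"],4),"F",np.round(s["contact_force"],1),"w",round(s["gripper_width"],3),"gf",round(s["grasp_force"],1),"j",np.round(s["joint_pos"],2)); print("shift",np.round(sh,4),"turn",np.round((C.inv()*G).as_rotvec()/1.5,4))
if __name__=="__main__": go(*map(float,sys.argv[1:]))
E
python3 go.py .34 -.22 .23; python3 go.py .512 .13 .16
```

```text
t 1.3 pos [ 0.1472 -0.6074  0.2313] F [ 0.1  0.1 -0.9] w 1.0 gf 0.0 j [-1.45  0.05  1.61 -0.    1.48 -0.12]
shift [ 0.5572 -0.6622  0.0025] turn [-0.      0.      0.1585]
t 1.3 pos [ 0.1472 -0.6074  0.2313] F [ 0.1  0.1 -0.9] w 1.0 gf 0.0 j [-1.45  0.05  1.61 -0.    1.48 -0.12]
shift [ 1.0564 -1.2615  0.1426] turn [-0.      0.      0.1585]
```

Emit:
jog_arm --motion "100 0.11 -0.13 0 0 0 0.05; 100 0.22 -0.26 0 0 0 0.1; 100 0.33 -0.39 0 0 0 0.158; 100 0.44 -0.52 0 0 0 0.158; 100 0.55 -0.65 0 0 0 0.158"

```text
time: 1.92
tool_pos: [0.2878, -0.3263, 0.2315]
tool_rot: [0.0, 1.0, 0.0, 0.0]
contact_force: [0.3, 0.3, 0.1]
gripper_width: 1.0
grasp_force: 0.0
```

```bash
python3 go.py .5125 .13 .16
```

```text
t 1.925 pos [ 0.2878 -0.3263  0.2315] F [0.3 0.3 0.1] w 1.0 gf 0.0 j [-1.02 -0.43  2.03  0.    1.54  0.55]
shift [ 0.4494 -0.9125  0.1428] turn [ 0.0004 -0.0005  0.0001]
```

Emit:
jog_arm --motion "100 0.1 -0.2 0 0 0 0; 100 0.15 -0.3 0 0 0 0; 100 0.2 -0.4 0 0 0 0; 100 0.25 -0.5 0 0 0 0; 100 0.25 -0.5 0 0 0 0"

```text
time: 2.55
tool_pos: [0.4127, -0.0753, 0.2316]
tool_rot: [0.0, 1.0, 0.002, 0.0]
contact_force: [0.9, -0.0, -0.2]
gripper_width: 0.998
grasp_force: 0.0
```

```bash
python3 go.py .5125 .13 .12
```

```text
t 2.55 pos [ 0.4127 -0.0753  0.2316] F [ 0.9 -0.  -0.2] w 0.998 gf 0.0 j [-0.36 -0.48  2.06  0.    1.55  1.21]
shift [ 0.2011 -0.4097  0.2234] turn [ 0.     -0.0007  0.0029]
```

Emit:
jog_arm --motion "100 0.06 -0.12 0 0 0 0; 100 0.12 -0.24 0.05 0 0 0; 100 0.17 -0.34 0.12 0 0 0; 100 0.2 -0.41 0.22 0 0 0; 100 0.2 -0.41 0.223 0 0 0"

```text
time: 3.18
tool_pos: [0.51, 0.1289, 0.1161]
tool_rot: [0.0, 1.0, 0.002, -0.003]
contact_force: [0.1, -0.5, -0.2]
gripper_width: 0.997
grasp_force: 0.0
```

```bash
python3 go.py .5125 .13 .04; python3 m.py 2>/dev/null | grep -E "top|scene"; python3 -c "
import cv2,numpy as np
r=lambda n:cv2.imread('pics/'+n+'.png')
cv2.imwrite('pics/m2.png',np.hstack([r('top_sp'),r('scene_sp')]))"
```

```text
t 3.175 pos [0.51   0.1289 0.1161] F [ 0.1 -0.5 -0.2] w 0.997 gf 0.0 j [ 0.11 -0.08  1.94  0.    1.28  1.67]
shift [ 0.0059 -0.0022  0.1522] turn [0.0004 0.004  0.0025]
top hubtop 28 mean [0.5015 0.1135 0.0459] bbox mid [0.5013 0.1145 0.0459] ext [0.0274 0.0179 0.011 ]
top post 0
top plate+hub 113 mean [0.4978 0.1089 0.0312] bbox mid [0.5004 0.1033 0.0371] ext [0.0689 0.0442 0.0322]
top nose 52 mean [ 0.5084 -0.2177  0.1214] bbox mid [ 0.5087 -0.2181  0.1209] ext [0.0235 0.0227 0.0075]
top splines 23 mean [ 0.5031 -0.2146  0.1076] bbox mid [ 0.5059 -0.218   0.1068] ext [0.0261 0.0325 0.0088]
top ring 168 mean [ 0.5062 -0.217   0.0854] bbox mid [ 0.5074 -0.2174  0.0855] ext [0.057  0.0662 0.0107]
top sp 183 185
top sh 288 185
scene hubtop 150 mean [0.513  0.1317 0.0447] bbox mid [0.5142 0.1297 0.0458] ext [0.049  0.0494 0.0111]
scene post 32 mean [0.5112 0.1317 0.0647] bbox mid [0.5119 0.1306 0.0641] ext [0.016  0.0163 0.0061]
scene plate+hub 434 mean [0.5095 0.1361 0.0328] bbox mid [0.5139 0.131  0.0369] ext [0.0802 0.0767 0.0314]
scene nose 0
scene splines 0
scene ring 0
scene sp 218 260
scene sh 272 166
```

View pics/m2.png

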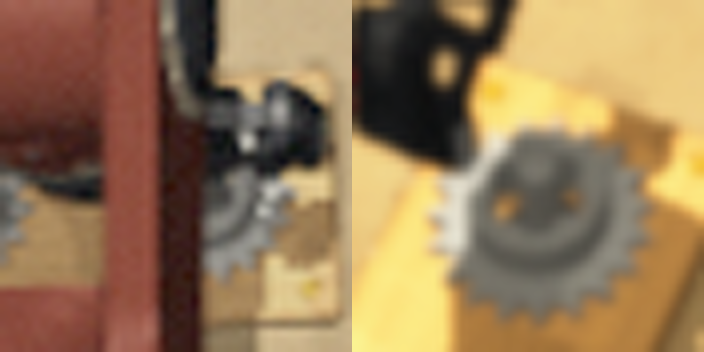

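The scene crop shows the sprocket undisturbed, hub at px (540,200) of the crop, with a finger standing behind it; the top view is mostly blocked by the arm. I descend now.

Emit:
jog_arm --motion "100 0.005 -0.002 0.05 0 0.002 0.002; 100 0.005 -0.002 0.1 0 0.002 0.002; 100 0.005 -0.002 0.15 0 0.002 0.002; 100 0.005 -0.002 0.175 0 0.002 0.002; 100 0.005 -0.002 0.175 0 0.002 0.002"

```text
time: 4.1
tool_pos: [0.5144, 0.1276, 0.0325]
tool_rot: [0.0, 1.0, -0.002, 0.001]
contact_force: [0.0, -0.7, -0.5]
gripper_width: 1.002
grasp_force: 0.0
```

```bash
python3 go.py .5125 .13 .025
```

```text
t 4.1 pos [0.5144 0.1276 0.0325] F [ 0.  -0.7 -0.5] w 1.002 gf 0.0 j [ 0.1   0.04  1.98 -0.    1.12  1.68]
shift [-0.0038 -0.0047  0.0151] turn [ 0.     -0.002  -0.0021]
```

Emit:
jog_arm --motion "100 -0.003 -0.004 0.012 0 0 0; 100 -0.003 -0.004 0.012 0 0 0; 0 -0.003 -0.004 0.012 0 0 0; 0 -0.003 -0.004 0.012 0 0 0; 0 -0.003 -0.004 0.012 0 0 0"

```text
time: 4.72
tool_pos: [0.5137, 0.13, 0.0274]
tool_rot: [0.0, 1.0, -0.001, 0.002]
contact_force: [-0.8, -0.7, 4.0]
gripper_width: 0.566
grasp_force: 62.9
```

Emit:
jog_arm --motion "0 0 0 0 0 0 0; 0 0 0 0 0 0 0; 0 0 0 0 0 0 0; 0 0 0 0 0 0 0; 0 0 0 0 0 0 0"

```text
time: 5.35
tool_pos: [0.5137, 0.13, 0.0273]
tool_rot: [0.0, 1.0, -0.001, 0.002]
contact_force: [-0.5, -1.4, 5.5]
gripper_width: 0.564
grasp_force: 63.0
```

```bash
python3 go.py .5125 .13 .1
```

```text
t 5.35 pos [0.5137 0.13   0.0273] F [-0.5 -1.4  5.5] w 0.564 gf 63.0 j [ 0.11  0.05  1.99 -0.    1.11  1.68]
shift [-1.700e-03  1.000e-04 -1.454e-01] turn [ 0.0004 -0.003  -0.0013]
```

Gripped; the TCP is 9.3 mm above the sprocket's underside. I lift straight up.

Emit:
jog_arm --motion "0 0 0 -0.04 0 0 0; 0 0 0 -0.1 0 0 0; 0 0 0 -0.17 0 0 0; 0 0 0 -0.24 0 0 0; 0 0 0 -0.27 0 0 0"

```text
time: 5.98
tool_pos: [0.5127, 0.1304, 0.1622]
tool_rot: [-0.0, 1.0, -0.001, 0.002]
contact_force: [0.5, 0.3, -4.9]
gripper_width: 0.563
grasp_force: 63.8
```

```bash
python3 go.py .5095 -.217 .155; python3 - <<'E'
from h import *
f=grab_frame("scene");print([ (np.round(d["at"],3),d["p"]) for d in place_of("scene","large_sprocket")])
cv2.imwrite("pics/lift.png",cv2.resize(f["color"][150:310,150:310,::-1],None,fx=3,fy=3))
E
```

```text
t 5.975 pos [0.5127 0.1304 0.1622] F [ 0.5  0.3 -4.9] w 0.563 gf 63.8 j [ 0.11 -0.13  1.91  0.    1.36  1.68]
shift [-0.0049  0.6948  0.0139] turn [-0.0004 -0.0029 -0.0014]
[(array([ 0.648,  0.121, -0.001]), 0.91), (array([0.514, 0.134, 0.154]), 0.83), (array([ 0.578, -0.006, -0.001]), 0.61), (array([0.493, 0.329, 0.017]), 0.6)]
```

View pics/lift.png

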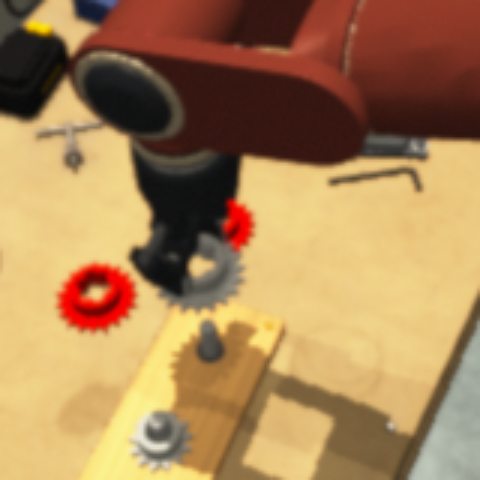

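The sprocket is level in the gripper above its post (crop px (205,270)), and the neighbours are untouched. The hub-to-nose difference averaged over both cameras puts the TCP goal at (0.5105, -0.217).

Emit:
jog_arm --motion "0 0 0.08 0 0 0 0; 0 0 0.18 0 0 0 0; 0 0 0.28 0 0 0 0; 0 -0.001 0.38 0 0 0 0; 0 -0.002 0.48 0 0 0 0"

```text
time: 6.7
tool_pos: [0.5093, -0.1108, 0.1582]
tool_rot: [-0.001, 1.0, -0.001, -0.0]
contact_force: [-0.1, -0.0, -4.7]
gripper_width: 0.56
grasp_force: 64.0
```

Emit:
jog_arm --motion "0 -0.001 0.08 0 0 0 0; 0 -0.002 0.16 0 0 0 0; 0 -0.002 0.2 0 0 0 0; 0 -0.002 0.21 0 0 0 0; 0 -0.002 0.21 0 0 0 0"

```text
time: 7.32
tool_pos: [0.5094, -0.2139, 0.1603]
tool_rot: [-0.001, 1.0, -0.001, 0.001]
contact_force: [-0.9, 0.4, -4.7]
gripper_width: 0.562
grasp_force: 64.1
```

```bash
python3 go.py .5105 -.217 .155; python3 m.py 2>/dev/null|grep -E nose
```

```text
t 7.325 pos [ 0.5094 -0.2139  0.1603] F [-0.9  0.4 -4.7] w 0.562 gf 64.1 j [-0.53 -0.07  1.85  0.    1.36  1.04]
shift [0.0022 0.0063 0.0106] turn [-0.0011 -0.0011 -0.0012]
top nose 0
scene nose 6 mean [ 0.5065 -0.2077  0.1199] bbox mid [ 0.506  -0.2088  0.12  ] ext [0.0133 0.0093 0.0041]
```

Emit:
jog_arm --motion "0 0.002 0.006 0.015 -0.001 -0.001 -0.001; 0 0.002 0.006 0.03 -0.001 -0.001 -0.001; 0 0.002 0.006 0.04 -0.001 -0.001 -0.001; 0 0.002 0.006 0.04 -0.001 -0.001 -0.001; 0 0.002 0.006 0.04 -0.001 -0.001 -0.001"

```text
time: 8.25
tool_pos: [0.5108, -0.2179, 0.1414]
tool_rot: [0.001, 1.0, -0.0, 0.001]
contact_force: [0.1, 0.5, -4.8]
gripper_width: 0.565
grasp_force: 64.1
```

```bash
python3 go.py .5105 -.217 .126
```

```text
t 8.25 pos [ 0.5108 -0.2179  0.1414] F [ 0.1  0.5 -4.8] w 0.565 gf 64.1 j [-0.54 -0.04  1.86 -0.    1.32  1.03]
shift [-0.0007 -0.0018  0.0308] turn [ 0.0011 -0.0011 -0.0005]
```

Emit:
jog_arm --motion "0 -0.001 -0.002 0.008 0.001 -0.001 0; 0 -0.001 -0.002 0.016 0.001 -0.001 0; 0 -0.001 -0.002 0.022 0.001 -0.001 0; 0 -0.001 -0.002 0.028 0.001 -0.001 0; 0 -0.001 -0.002 0.032 0.001 -0.001 0"

```text
time: 8.88
tool_pos: [0.5102, -0.2168, 0.125]
tool_rot: [-0.0, 1.0, -0.0, -0.0]
contact_force: [0.1, 0.1, -4.2]
gripper_width: 0.562
grasp_force: 64.1
```

```bash
python3 go.py .5105 -.217 .12; python3 -c "
from h import *
f=grab_frame('scene');cv2.imwrite('pics/sh.png',cv2.resize(f['color'][110:220,215:325,::-1],None,fx=5,fy=5,interpolation=cv2.INTER_CUBIC))"
```

```text
t 8.875 pos [ 0.5102 -0.2168  0.125 ] F [ 0.1  0.1 -4.2] w 0.562 gf 64.1 j [-0.54 -0.02  1.87  0.    1.29  1.04]
shift [0.0006 0.0004 0.01  ] turn [-0.0001  0.0002 -0.0005]
```

View pics/sh.png

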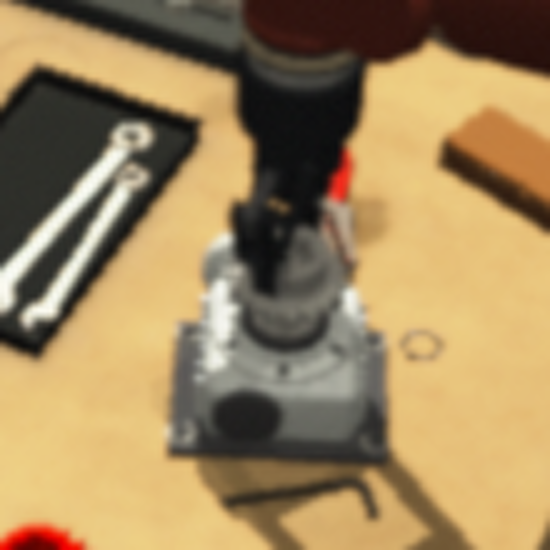

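The bore has slipped over the nose with no contact force (underside below the nose top). I probe sideways to find the centre.

Emit:
jog_arm --motion "0 0.003 0 0 0 0 0; 0 0.006 0 0 0 0 0; 0 0.006 0 0 0 0 0; 0 0.006 0 0 0 0 0; 0 0.006 0 0 0 0 0"

```text
time: 9.55
tool_pos: [0.5119, -0.2169, 0.1249]
tool_rot: [-0.0, 1.0, -0.0, -0.002]
contact_force: [-5.3, -0.8, -4.1]
gripper_width: 0.564
grasp_force: 64.2
```

Emit:
jog_arm --motion "0 -0.006 0 0 0 0 0; 0 -0.012 0 0 0 0 0; 0 -0.012 0 0 0 0 0; 0 -0.012 0 0 0 0 0; 0 -0.012 0 0 0 0 0"

```text
time: 10.18
tool_pos: [0.5079, -0.217, 0.1257]
tool_rot: [0.0, 1.0, -0.0, 0.001]
contact_force: [2.9, 0.0, -5.6]
gripper_width: 0.565
grasp_force: 64.0
```

Emit:
jog_arm --motion "0 0.0055 0 0 0 0 0; 0 0.0055 0.003 0 0 0 0; 0 0.0055 0.006 0 0 0 0; 0 0.0055 0.006 0 0 0 0; 0 0.0055 0.006 0 0 0 0"

```text
time: 10.8
tool_pos: [0.5099, -0.2198, 0.1252]
tool_rot: [-0.0, 1.0, -0.0, -0.0]
contact_force: [-0.3, 0.6, -4.8]
gripper_width: 0.563
grasp_force: 64.1
```

Emit:
jog_arm --motion "0 0 -0.006 0 0 0 0; 0 0 -0.012 0 0 0 0; 0 0 -0.012 0 0 0 0; 0 0 -0.012 0 0 0 0; 0 0 -0.012 0 0 0 0"

```text
time: 11.42
tool_pos: [0.51, -0.2157, 0.1253]
tool_rot: [0.002, 1.0, -0.0, 0.0]
contact_force: [-0.2, -6.4, -6.8]
gripper_width: 0.566
grasp_force: 63.9
```

Centre found: TCP (0.510, -0.2178), with a 4 mm play each way, just as the sizes say. I descend onto the spline tops.

Emit:
jog_arm --motion "0 0 0.0075 0 0 0 0; 0 0 0.0075 0.006 0 0 0; 0 0 0.0075 0.013 0 0 0; 0 0 0.0075 0.018 0 0 0; 0 0 0.0075 0.02 0 0 0"

```text
time: 12.05
tool_pos: [0.5103, -0.2174, 0.116]
tool_rot: [-0.0, 1.0, -0.0, 0.0]
contact_force: [-1.5, 1.9, 0.7]
gripper_width: 0.564
grasp_force: 64.7
```

Emit:
jog_arm --motion "0 0 0 0.002 0 0 0.035; 0 0 0 0.002 0 0 0.07; 0 0 0 0.002 0 0 0.105; 0 0 0 0.002 0 0 0.14; 0 0 0 0.002 0 0 0.175"

```text
time: 12.68
tool_pos: [0.51, -0.2176, 0.1139]
tool_rot: [0.0, 0.991, -0.132, 0.0]
contact_force: [-0.2, -0.3, -4.2]
gripper_width: 0.561
grasp_force: 64.2
```

Force is free again with the underside about 3 mm below the spline tops, so it seems meshed. I go down more.

Emit:
jog_arm --motion "0 0 0 0.003 0 0 0; 0 0 0 0.006 0 0 0; 0 0 0 0.009 0 0 0; 0 0 0 0.012 0 0 0; 0 0 0 0.012 0 0 0"

```text
time: 13.3
tool_pos: [0.51, -0.2178, 0.1082]
tool_rot: [0.0, 0.991, -0.131, -0.0]
contact_force: [-0.5, -1.9, -4.5]
gripper_width: 0.562
grasp_force: 64.3
```

```bash
python3 go.py .51 -.2178 .1; python3 -c "
from h import *
s=state();print(s['ft_torque'])"
```

```text
t 13.3 pos [ 0.51   -0.2178  0.1082] F [-0.5 -1.9 -4.5] w 0.562 gf 64.3 j [-0.54 -0.01  1.89 -0.    1.26  1.3 ]
shift [0.     0.     0.0164] turn [ 0.0003  0.     -0.1754]
[-0.40673375  0.07362828  0.06043593]
```

Emit:
jog_arm --motion "0 0 0 0.006 0 0 0; 0 0 0 0.012 0 0 0; 0 0 0 0.018 0 0 0; 0 0 0 0.022 0 0 0; 0 0 0 0.022 0 0 0"

```text
time: 13.92
tool_pos: [0.51, -0.2178, 0.0971]
tool_rot: [0.0, 0.991, -0.131, -0.0]
contact_force: [-1.1, -4.6, -4.9]
gripper_width: 0.561
grasp_force: 64.4
```

Emit:
jog_arm --motion "0 0 0 0.004 0 0 0; 0 0 0 0.008 0 0 0; 0 0 0 0.012 0 0 0; 0 0 0 0.014 0 0 0; 0 0 0 0.014 0 0 0"

```text
time: 14.55
tool_pos: [0.5101, -0.2179, 0.0926]
tool_rot: [0.0, 0.991, -0.131, -0.0]
contact_force: [-7.6, -1.0, 9.5]
gripper_width: 0.562
grasp_force: 65.7
```

Emit:
jog_arm --motion "0 0 0 0.003 0 0 0; 0 0 0 0.006 0 0 0; 0 0 0 0.006 0 0 0; 0 0 0 0.006 0 0 0; 0 0 0 0.006 0 0 0"

```text
time: 15.18
tool_pos: [0.5101, -0.2179, 0.0913]
tool_rot: [0.0, 0.991, -0.131, -0.001]
contact_force: [-12.1, 0.8, 18.7]
gripper_width: 0.565
grasp_force: 66.5
```

Emit:
jog_arm --motion "0 0 0 0.004 0 0 0; 0 0 0 0.006 0 0 0; 0 0 0 0.006 0 0 0; 0 0 0 0.006 0 0 0; 0 0 0 0.006 0 0 0"

```text
time: 15.8
tool_pos: [0.5102, -0.218, 0.0912]
tool_rot: [0.0, 0.991, -0.131, -0.001]
contact_force: [-20.3, 4.8, 31.8]
gripper_width: 0.561
grasp_force: 68.0
```

The height stopped exactly at the predicted home value (0.0912) while the force climbed. I ease the side load a little and check.

Emit:
jog_arm --motion "0 -0.002 0 0 0 0 0; 0 -0.004 0 0 0 0 0; 0 -0.005 0 0 0 0 0; 0 -0.005 0 0 0 0 0; 0 -0.005 0 0 0 0 0"

```text
time: 16.42
tool_pos: [0.5101, -0.218, 0.0912]
tool_rot: [0.001, 0.991, -0.131, 0.002]
contact_force: [-11.0, 2.8, 25.0]
gripper_width: 0.566
grasp_force: 67.2
```

```bash
python3 - <<'E'
from h import *
f=grab_frame("scene");cv2.imwrite('pics/home.png',cv2.resize(f['color'][110:220,215:325,::-1],None,fx=5,fy=5,interpolation=cv2.INTER_CUBIC))
W=cloud(f)
for n in("large_sprocket","sprocket_hub"): print(n,[(np.round(d["at"],4),round(d["p"],2)) for d in place_of("scene",n)][:4])
m=(np.hypot(W[...,0]-.51,W[...,1]+.218)<.045)&(W[...,2]>.08)&(W[...,2]<.125);z=W[m][:,2]
print(np.histogram(z,np.arange(.08,.127,.003)))
s=state();print(s["time"],s["tool_pos"],s["contact_force"],s["ft_torque"])
E
```

```text
large_sprocket [(array([6.478e-01, 1.178e-01, 4.000e-04]), 0.96), (array([ 0.5799, -0.0043, -0.0011]), 0.71), (array([ 0.5099, -0.2138,  0.082 ]), 0.68)]
sprocket_hub [(array([0.6432, 0.1228, 0.0298]), 0.78), (array([ 0.5828, -0.005 ,  0.025 ]), 0.6), (array([ 0.5088, -0.219 ,  0.1108]), 0.56)]
(array([ 6, 24, 65, 41,  9,  7,  8,  6, 29, 37, 20, 16, 15, 24, 11]), array([0.08 , 0.083, 0.086, 0.089, 0.092, 0.095, 0.098, 0.101, 0.104,
       0.107, 0.11 , 0.113, 0.116, 0.119, 0.122, 0.125]))
16.575 [ 0.51012705 -0.21795419  0.09125174] [-11.1232594    3.46714939  25.18678242] [0.42665206 1.81700511 0.08151879]
```

View pics/home.png

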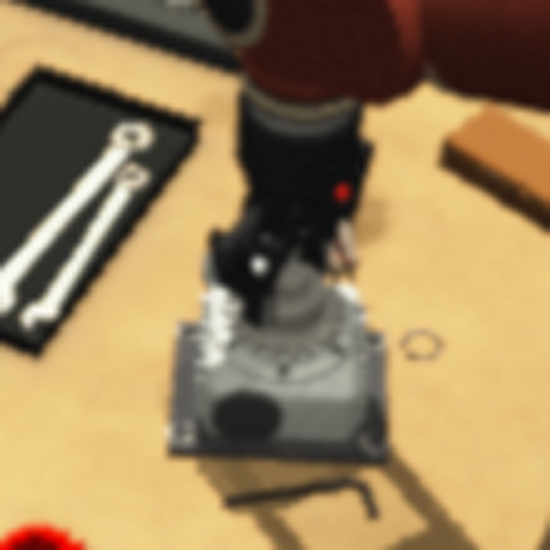

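The sprocket sits flat on the gearbox (crop px (290,310)). The underside measures 0.082 m and the hub top about 0.110 m, so it is home with roughly 25 N pressing on it.

```bash
python3 -c "
from plant import job_done
print(job_done())"
```

```text
the job is handed in; nothing more can be done
None
```

I fitted the large sprocket hub up on the splined shaft, with the splines meshed and its underside on the shoulder by camera and arm height. I handed the job in at about 16.6 s with the gripper still holding it and pressing down with about 25 N; the hand-in gave no verdict.

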